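# Clamp the squeegee for blade dressing

## Task

Stand the squeegee, blade up, on the bar clamp's bed crosswise between its two jaws, about centred on them, and let go of it. Then squeeze the clamp's trigger towards the handle again and again until the jaws hold the squeegee firmly (about 10 to 28 N), but never so hard that the wood is crushed (36 N). Work the clamp by its trigger only, not by pushing the jaw, let the trigger spring back when you are done, and leave the things around it alone.

Things in the scene. Friction and masses are not known exactly. Their poses are not given: they have to be found in the camera images.
- squeegee_mid (a point): Short hand squeegee, 130 mm long, 72 mm tall, about 0.13 kg, standing blade up on its flat foot: wooden grip 28 mm thick, sides flat from 3 to 41 mm above the foot, narrower above; on it a rubber blade 7 mm thick, 22 mm tall. Point: its middle, 36 mm above the foot. x across the thickness, y along the length, z up; alike after half a turn.
- clamp: One-hand bar clamp bolted to the bench, base 74 mm wide, 8 mm thick, from x = -152 to 128 mm. Origin: on the bench, below the bar. x along the bar from handle to jaws, y across, z up. Fixed upright handle 14 mm thick, 34 mm wide, at x = -125 mm, top at z = 118 mm. Trigger at x = -71 mm. From x = -64 to -25 mm the clamp is at most 60 mm high, so fingers can stand there above it.
- seat (a point): Point on top of the bed (two rails, 68 mm wide together, the bar between them), 42 mm above the bench; axes as the clamp's. The squeegee goes here, its thickness along x and its length along y: with its foot's middle here it has 5 to 16 mm free before and behind it. Each jaw is a fork: between its two prongs (from 28 mm either side) it is at most 9 mm above the bed, so there fingers have room.
- near_jaw_mean (a point): Mean place of the near jaw's face, which looks to +x of the clamp; axes as the clamp's. The true face stands up to 5 mm before or behind this point, set differently each time and not measured. Two upright prongs at y = -37 and 37 mm, 18 mm wide, 43 to 85 mm above the bench, on a low crossbar; its block behind is 65 mm high. It is spring-backed: it yields 1 mm for every 1.6 N, at most 24 mm.
- jaw_face (a point): Middle of the sliding jaw's face, which looks to -x of the clamp; axes as the clamp's. Two upright prongs as on the near jaw, 26 mm thick, 43 to 85 mm above the bench. It closes to -x, pushes the squeegee along the bed (drag about 1 N) up to the near jaw, then presses. Ratchet teeth every 5 mm: after a squeeze it falls back by up to 5 mm (8 N) to the last tooth.
- jaw_bar (a joint): How far the jaw has closed, m: 0 fully open, at most 0.06. It starts between 0 and about 0.012 and touches both the squeegee and the near jaw somewhere between 0.022 and 0.032; pressing adds up to 0.016.
- trigger (a joint): Trigger angle, rad: 0 at rest, 0.42 fully squeezed towards the handle; a spring brings it back. A full squeeze moves the jaw about 10 mm, of which 5 or 10 mm (one or two teeth) stay; a part squeeze moves it less.
- trigger_bar (a point): Middle of the trigger's finger bar: horizontal, round, 14 mm thick, 58 mm wide, along the clamp's y; 87 mm above the trigger's hinge, 95 mm above the bench. It swings towards the handle (clamp's -x) by up to 35 mm, sinking 7 mm. Force there: spring 2.8 N at rest to 4.7 N at full squeeze, friction about 2 N, plus 0.4 N for each newton of the jaw: 14 N in a slow squeeze means about 20 N, 16 N about 25 N.
- ink_cup: Bystander: closed ink cup, 108 mm wide, 94 mm tall. Origin under its middle.
- thinner: Bystander: white bottle with a cap, 78 mm wide, 178 mm tall. Origin under its middle.
- small_tub: Bystander: small closed tub, 70 mm wide, 74 mm tall. Origin under its middle.
Not all that is in view belongs to the job. Of the things like the part that bears squeegee_mid, leave any that is yellow; of the rest the larger one is meant.

How it is judged:
By the outcome, as a careful person would: the job done as asked, in the order asked, and still so for the second after the job is handed in, with the robot touching nothing.
It also fails if it takes over 67 s, if anything falls off the work surface, if the arm or the gripper's body presses on something with over 40 N, if the wrist force passes 120 N, or if a joint passes its speed limit or range.

## Robot

A 6-joint arm with a two-finger parallel gripper is mounted at the origin on a cart in front of the work surface, level with it; the furniture and walls round the work are solid. World frame = base frame: x ahead of the robot, y to its left, z up, the work surface at z = 0. Lengths are in m, angles in rad, forces in N, time in s.
With the tool pointing down it reaches from about 0.35 to 0.85 m from the base axis. Payload 8.1 kg.
Tool frame: the origin (TCP) lies at the centre of the arm's flange, where the gripper is bolted on; the fingertips stand 173 mm ahead of it and the grasp point (between the pads) lies 155 mm ahead of it; z points along the fingers, y is the line along which they close (so a half turn about z gives the same grasp; the last joint's range is limited). The gripper opens to 85 mm and grips with 20 to 120 N. Pads are 22 mm wide; open, the fingers measure 114 mm over their backs; the gripper's body (76 mm by 85 mm) begins 54 mm behind the grasp point. The pads swing forward as they close: fully open they stand 13 mm farther back than shut.
Start: joints at [-1.31, 0.13, 1.488, -0, 1.523, -0.085], TCP at [0.203, -0.564, 0.405] pointing down, gripper open.
Joint ranges: [-2.96, 2.96], [-0.89, 2.26], [0.02, 2.5], [-1.34, 4.48], [0, 2.73], [-2.66, 2.66]. Speed limits (rad/s): [2.39, 2.39, 2.79, 3.14, 3.14, 3.14].

## Interface

Orientations are given as a rotation vector (axis times angle).
In Python, from plant import manip gives the robot as it stands.
- The arm moves only by the shell command python3 -m jog 'ROWS'. ROWS is JSON, one flat list of numbers, 7 for each row, row after row: the shift along the tool's x, y, z in m, then the turn, a rotation vector about the tool's x, y, z in rad, then the closure, from 0 (fully open) to 1 (shut). A call has 1 to 5 rows; each row is the pose to reach, as a shift and turn from the pose commanded when the call began, along the tool's axes at that moment; what a row does not reach only later rows make up. A row lasts 1/8 s, in which the tool goes at most 62.5 mm and 10.7 degrees, less where a joint would pass 70% of its speed; a pose out of reach is approached as far as the arm can. A call with a gripper value outside its range is refused whole. The fingers move at their own pace and stop on an object; the grip force is fixed at half the most. Time passes only in rows, so rows that repeat a pose let the fingers close. It gives the time, the measured TCP pose, the force, the opening and the grip force at its end, in the units of the state.
- manip.read_state(): the state, without advancing time (a new reading comes with each control period).
- manip.snapshot(name): name is "scene" or "side" or "wrist"; returns a dict with "color" (400x640x3 uint8, red, green, blue), "camera_matrix" (3x3 intrinsics, pixels), "extrinsics" (4x4, takes a point from camera to world coordinates); the wrist camera has in their place "mount" (4x4, takes a point from camera to tool coordinates, whose origin is the TCP and whose axes are the flange's). Camera axes: x right, y up, looking along -z (the intrinsics and any distortion apply to the point x, -y, -z); pixel columns grow to the right and rows downward; lengths in m; the calibration is good to about 2 mm. A picture is of the moment at which its call begins: read the wrist's pose just before it. There is no depth.
- manip.close_job(): hands the job in; it is judged then, once.
The state is a dict: "clock": time; "joint_positions": joint angles; "qvel": joint speeds; "joint_efforts": joint torques, N m; "tool_pos": TCP position; "ee_rot": TCP orientation; "contact_force": force on the tool from outside, world axes, zero at the start; "ft_torque": the same for the moment, N m; "opening": finger opening in m; "finger_force": force on a finger pad.
Only numpy, scipy, OpenCV 4.12 (cv2) and the standard library are available. Lean on these libraries where they do the work, as an engineer would, in place of code of your own. Each camera call takes 0.05 s, during which the arm holds its last target. There are 200 camera calls.

## Working session

There is one attempt and no reset: what is moved stays moved. The work goes in short steps, Python scripts to look and compute and a shell command to move; the robot and the scene stay as the last step left them, time stands still between calls to the robot, and variables do not carry over. Pictures are saved under pics/ and viewed, at most 10 in all, crops included, and the job is handed in when it is done.

```bash
mkdir -p pics; ls; python3 - <<'E'
from plant import manip
import cv2,numpy as np
print(manip.read_state())
for n in("scene","side"):
    s=manip.snapshot(n); cv2.imwrite(f"pics/{n}0.png",s["color"][:,:,::-1])
    print(n,s["camera_matrix"],s["extrinsics"],[k for k in s])
    np.savez(f"{n}0.npz",**{k:v for k,v in s.items()})
E
```

```text
pics
{'clock': 0.0, 'joint_positions': array([-1.31039602e+00,  1.31164203e-01,  1.48932151e+00,  1.39947635e-05,
        1.52301711e+00, -8.53976724e-02]), 'qvel': array([ 0.00087772, -0.00100438, -0.00071316, -0.00079328,  0.00010792,
       -0.00017348]), 'joint_efforts': array([ 1.42955596e-03, -5.69404042e+01, -5.00547194e+01, -2.31268987e-04,
        1.50829920e-02, -2.13042853e-06]), 'tool_pos': array([ 0.20333017, -0.564237  ,  0.40361913]), 'ee_rot': array([-3.09287652e+00, -5.40147304e-01,  2.40193316e-04]), 'contact_force': array([ 0.84600956, -0.15397164,  0.47536807]), 'ft_torque': array([-0.02196886, -0.00757288, -0.02998494]), 'finger_force': 0.0, 'opening': 0.08575004934248127}
scene [[384.57944882   0.         319.37468938]
 [  0.         384.57944882 204.12024113]
 [  0.           0.           1.        ]] [[-0.88540548  0.28706779 -0.36558067  0.18646746]
 [-0.46429383 -0.58359259  0.66622138  0.75757116]
 [-0.02209947  0.75961291  0.64999988  0.78545437]
 [ 0.          0.          0.          1.        ]] ['color', 'camera_matrix', 'extrinsics']
side [[457.84770876   0.         319.37017007]
 [  0.         457.84770876 200.32376909]
 [  0.           0.           1.        ]] [[ 0.97603746  0.1281811  -0.17584219  0.3053641 ]
 [-0.21668867  0.49854761 -0.83934278 -1.15847216]
 [-0.01992217  0.85733301  0.51437654  0.83604617]
 [ 0.          0.          0.          1.        ]] ['color', 'camera_matrix', 'extrinsics']
```

View pics/scene0.png

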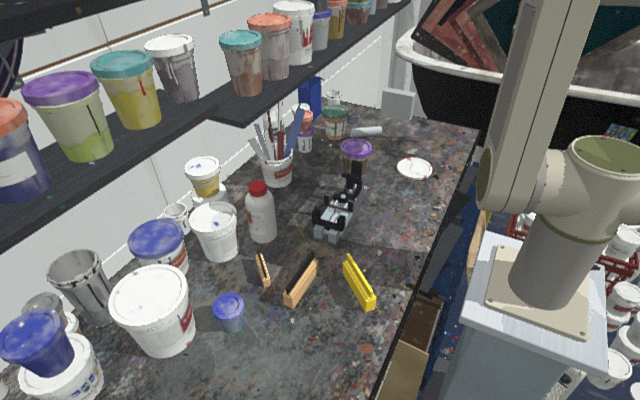

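View pics/side0.png

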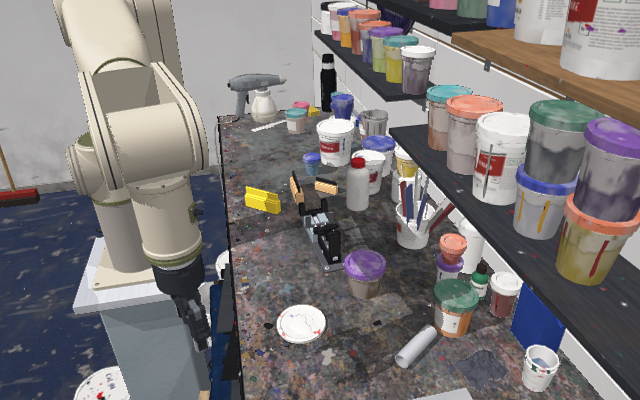

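Scene candidates: the small wooden squeegee at (263,270), the larger wooden one at (300,282) and the yellow one at (358,282). I choose (300,282), the larger non-yellow one. The clamp is at about (337,215). Next I check both in close crops.

```bash
python3 - <<'E'
import cv2
a=cv2.imread("pics/scene0.png")[165:315,240:390]; cv2.imwrite("pics/c1.png",cv2.resize(a,None,fx=4,fy=4,interpolation=cv2.INTER_CUBIC))
a=cv2.imread("pics/side0.png")[165:285,240:400]; cv2.imwrite("pics/c2.png",cv2.resize(a,None,fx=5,fy=5,interpolation=cv2.INTER_CUBIC))
E
```

```text
(no output)
```

View pics/c1.png

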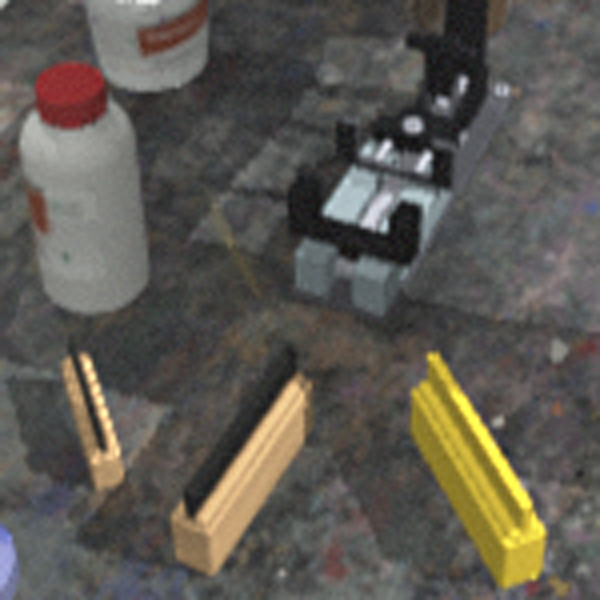

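View pics/c2.png

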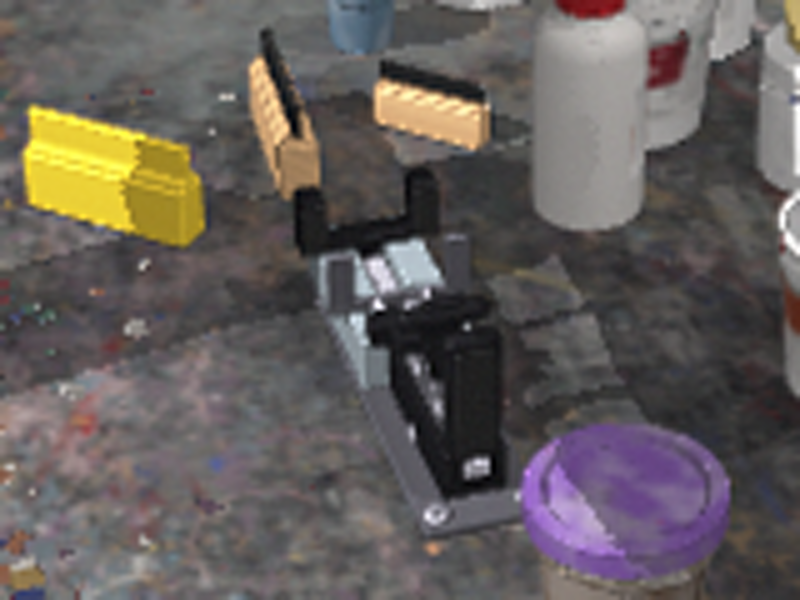

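The crops confirm it. The larger wooden squeegee has its black blade up, with blade ends at about (287,294) and (313,252) in scene pixels. The clamp's handle end is away from the scene camera and its jaws are towards the squeegees. The purple-lidded ink cup is near the handle.

```bash
cat > h.py <<'E'
import numpy as np
from scipy.spatial.transform import Rotation as R
def bp(K,E,uv,z):
    d=E[:3,:3]@np.array([(uv[0]-K[0,2])/K[0,0],-(uv[1]-K[1,2])/K[1,1],-1]); o=E[:3,3]
    return o+d*(z-o[2])/d[2]
def proj(K,E,p):
    c=E[:3,:3].T@(np.asarray(p)-E[:3,3]); return K[0,0]*c[0]/-c[2]+K[0,2], K[1,2]-K[1,1]*c[1]/-c[2]
E
python3 - <<'E'
from h import *
def L(n): d=np.load(n+"0.npz"); return d["camera_matrix"],d["extrinsics"]
s=lambda u,v:(240+(u-1.5)/4,165+(v-1.5)/4); t=lambda u,v:(240+(u-2)/5,165+(v-2)/5)
for nm,uv,z in [("blade near",(190,505),.072),("blade far",(290,350),.072),("foot corner",(210,575),0),("jaw prongL",(305,182),.085),("jawprongR",(405,210),.085),("base corner",(502,88),.008),("ysq",(437,358),.06),("ysq2",(530,520),.06)]:
    print("scene",nm,bp(*L("scene"),s(*uv),z).round(3))
for nm,uv,z in [("blade far",(268,35),.072),("blade near",(296,132),.072),("jawL",(311,195),.085),("jawR",(421,175),.085),("nearL",(343,262),.085),("nearR",(456,240),.085),("handle top",(473,338),.118),("trig bar L",(368,330),.095),("trig R",(490,305),.095),("base corner",(437,530),.008),("cup",(627,500),.094)]:
    print("side",nm,bp(*L("side"),t(*uv),z).round(3))
E
```

```text
scene blade near [0.513 0.326 0.072]
scene blade far [0.519 0.197 0.072]
scene foot corner [0.509 0.321 0.   ]
scene jaw prongL [0.577 0.066 0.085]
scene jawprongR [0.503 0.062 0.085]
scene base corner [ 0.53  -0.183  0.008]
scene ysq [0.438 0.152 0.06 ]
scene ysq2 [0.34  0.241 0.06 ]
side blade far [0.518 0.31  0.072]
side blade near [0.513 0.165 0.072]
side jawL [0.504 0.061 0.085]
side jawR [0.577 0.068 0.085]
side nearL [ 0.508 -0.02   0.085]
side nearR [ 0.58  -0.013  0.085]
side handle top [ 0.553 -0.162  0.118]
side trig bar L [ 0.506 -0.108  0.095]
side trig R [ 0.579 -0.1    0.095]
side base corner [ 0.526 -0.186  0.008]
side cup [ 0.603 -0.287  0.094]
```

```bash
cat >> h.py <<'E'
def plan(st,p,yaw):
    "shift & turn in tool axes to get TCP to p, pointing down, tool y at yaw (deg)"
    T=R.from_rotvec(st["ee_rot"]); y=np.array([np.cos(np.radians(yaw)),np.sin(np.radians(yaw)),0]); z=np.array([0,0,-1.])
    G=R.from_matrix(np.c_[np.cross(y,z),y,z])
    print("at",st["tool_pos"].round(4),"yaw",np.degrees(np.arctan2(*T.as_matrix()[:2,1][::-1])).round(1),"shift",T.inv().apply(np.array(p)-st["tool_pos"]).round(4),"turn",(T.inv()*G).as_rotvec().round(3),"t",st["clock"])
def wcam(manip,name=None):
    import cv2
    st=manip.read_state(); s=manip.snapshot("wrist"); M=np.eye(4); M[:3,:3]=R.from_rotvec(st["ee_rot"]).as_matrix(); M[:3,3]=st["tool_pos"]
    np.savez(name+".npz",K=s["camera_matrix"],E=M@s["mount"]); cv2.imwrite("pics/"+name+".png",s["color"][:,:,::-1])
    return s
E
python3 - <<'E'
from h import *; from plant import manip
print(manip.snapshot("wrist")["mount"].round(3))
plan(manip.read_state(),[.516,.258,.404],0)
plan(manip.read_state(),[.516,.258,.404],180)
E
```

```text
[[ 0.001  0.96   0.279  0.071]
 [ 1.    -0.001 -0.     0.001]
 [ 0.     0.279 -0.96   0.031]
 [ 0.     0.     0.     1.   ]]
at [ 0.2034 -0.5643  0.4039] yaw -70.2 shift [ 0.5729 -0.6676  0.0009] turn [-1.000e-03 -1.000e-03 -1.225e+00] t 0.15
at [ 0.2034 -0.5643  0.4039] yaw -70.2 shift [ 0.5729 -0.6676  0.0009] turn [-1.000e-03  1.000e-03  1.917e+00] t 0.15
```

```bash
python3 -m jog '[0.038,-0.0445,0,0,0,0,0, 0.076,-0.089,0,0,0,0,0, 0.115,-0.1335,0,0,0,0,0, 0.153,-0.178,0,0,0,0,0, 0.191,-0.2225,0,0,0,0,0]'
python3 -m jog '[0.038,-0.0445,0,0,0,0,0, 0.076,-0.089,0,0,0,0,0, 0.115,-0.1335,0,0,0,0,0, 0.153,-0.178,0,0,0,0,0, 0.191,-0.2225,0,0,0,0,0]'
python3 -m jog '[0.038,-0.0445,0,0,0,-0.18,0, 0.076,-0.089,0,0,0,-0.36,0, 0.115,-0.1335,0,0,0,-0.54,0, 0.153,-0.178,0,0,0,-0.72,0, 0.191,-0.2225,0,0,0,-0.90,0]'
python3 -m jog '[0,0,0,0,0,-0.16,0, 0,0,0,0,0,-0.325,0, 0,0,0,0,0,-0.325,0]'
python3 - <<'E'
from h import *; from plant import manip
wcam(manip,"w1"); plan(manip.read_state(),[.516,.258,.404],0); print(manip.read_state()["joint_positions"])
E
```

```text
clock: 0.78
tool_pos: [0.3079, -0.2886, 0.4045]
ee_rot: [-3.095, -0.54, -0.0]
contact_force: [1.0, 0.8, 0.8]
opening: 0.0852
finger_force: 0.0
clock: 1.4
tool_pos: [0.4121, -0.0144, 0.4048]
ee_rot: [3.094, 0.54, 0.001]
contact_force: [2.1, -0.5, -0.8]
opening: 0.0855
finger_force: 0.0
clock: 2.02
tool_pos: [0.5165, 0.2598, 0.4044]
ee_rot: [2.546, 1.841, -0.0]
contact_force: [0.1, -1.2, 0.1]
opening: 0.0854
finger_force: 0.0
clock: 2.4
tool_pos: [0.5161, 0.2579, 0.4042]
ee_rot: [-2.222, -2.22, 0.001]
contact_force: [0.1, 0.1, 1.1]
opening: 0.0852
finger_force: 0.0
at [0.5161 0.2577 0.4043] yaw -0.2 shift [ 0.0003 -0.0001  0.0003] turn [-0.001  0.    -0.004] t 2.45
[3.74281049e-01 6.87158458e-02 1.55462653e+00 1.96312117e-05
 1.51888500e+00 3.77794651e-01]
```

View pics/w1.png

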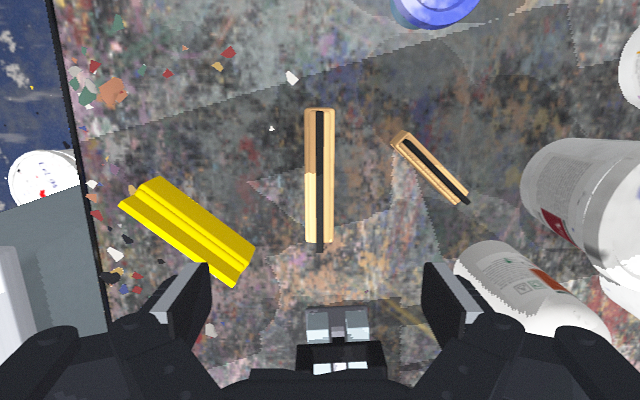

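The wrist view shows the chosen squeegee upright, blade from (320,110) to (320,251). The yellow one is at (187,230), the small one at (430,168), and the thinner's lower right part is at (530,290). The clamp's jaw end is at (345,325).

```bash
python3 - <<'E'
from h import *; from plant import manip
d=np.load("w1.npz");K,E=d["K"],d["E"]
a=bp(K,E,(320,110),.072);b=bp(K,E,(320,251),.072); m=(a+b)/2
w=[bp(K,E,p,.045) for p in((305,108),(334,110),(333,242),(305,242))]
yaw=np.degrees(np.arctan2(*(a-b)[:2][::-1])); print(a,b,yaw,np.linalg.norm(a-b),m,np.mean(w,0),np.round(w,3))
for n,p,z in(("thinner",(455,260),0.05),("thinner2",(505,243),.17),("small",(393,140),.04),("small2",(460,205),.04),("yel",(255,255),.045)): print(n,bp(K,E,p,z).round(3))
plan(manip.read_state(),[m[0],m[1],.188],yaw-90)
E
```

```text
[0.51991865 0.31998655 0.072     ] [0.52035481 0.19489849 0.072     ] 90.1997782046708 0.12508881631112753 [0.52013673 0.25744252 0.072     ] [0.51969402 0.25639978 0.045     ] [[0.507 0.321 0.045]
 [0.533 0.319 0.045]
 [0.534 0.193 0.045]
 [0.506 0.193 0.045]]
thinner [0.654 0.176 0.05 ]
thinner2 [0.633 0.244 0.17 ]
small [0.588 0.292 0.04 ]
small2 [0.657 0.23  0.04 ]
yel [0.456 0.179 0.045]
at [0.5161 0.2577 0.4043] yaw -0.2 shift [-2.000e-04  4.100e-03  2.163e-01] turn [-0.001  0.    -0.007] t 2.45
```

```bash
python3 -m jog '[0,0.004,0.05,0,0,-0.006,0.2, 0,0.004,0.1,0,0,-0.006,0.2, 0,0.004,0.15,0,0,-0.006,0.2, 0,0.004,0.19,0,0,-0.006,0.2, 0,0.004,0.216,0,0,-0.006,0.2]'
python3 -m jog '[0,0,0,0,0,0,0.5, 0,0,0,0,0,0,1, 0,0,0,0,0,0,1, 0,0,0,0,0,0,1, 0,0,0,0,0,0,1]'
```

```text
clock: 3.08
tool_pos: [0.5193, 0.257, 0.1862]
ee_rot: [-2.219, -2.222, 0.004]
contact_force: [1.2, -0.2, 0.5]
opening: 0.0684
finger_force: 0.0
clock: 3.7
tool_pos: [0.5211, 0.258, 0.1906]
ee_rot: [2.214, 2.227, 0.004]
contact_force: [-0.3, -0.6, 6.7]
opening: 0.0269
finger_force: 60.3
```

```bash
python3 -m jog '[0,0,-0.02,0,0,0,1, 0,0,-0.06,0,0,0,1, 0,0,-0.11,0,0,0,1, 0,0,-0.16,0,0,0,1, -0.02,0.002,-0.20,0,0,0.05,1]'
python3 -m jog '[-0.04,0.004,0,0,0,0.17,1, -0.085,0.008,0,0,0,0.35,1, -0.13,0.012,0,0,0,0.53,1, -0.175,0.017,0,0,0,0.71,1, -0.211,0.020,0,0,0,0.89,1]'
python3 -m jog '[0,0,0.01,0,0,0.17,1, 0,0,0.03,0,0,0.34,1, 0,0,0.05,0,0,0.50,1, 0,0,0.06,0,0,0.56,1, 0,0,0.06,0,0,0.56,1]'
python3 - <<'E'
from h import *; from plant import manip
wcam(manip,"w2"); plan(manip.read_state(),[.542,.026,.32],-86)
E
```

```text
clock: 4.32
tool_pos: [0.522, 0.2384, 0.3927]
ee_rot: [2.268, 2.172, 0.005]
contact_force: [0.6, 0.3, -1.7]
opening: 0.0272
finger_force: 59.3
clock: 4.95
tool_pos: [0.5327, 0.0244, 0.3902]
ee_rot: [2.986, 0.973, 0.002]
contact_force: [1.3, 0.4, -1.3]
opening: 0.0272
finger_force: 59.4
clock: 5.58
tool_pos: [0.5326, 0.0261, 0.3288]
ee_rot: [-3.139, -0.121, 0.002]
contact_force: [-0.1, 0.0, -1.3]
opening: 0.0271
finger_force: 59.4
at [0.5329 0.0261 0.3295] yaw -85.5 shift [0.009  0.0008 0.0095] turn [ 0.    -0.     0.008] t 5.625
```

View pics/w2.png

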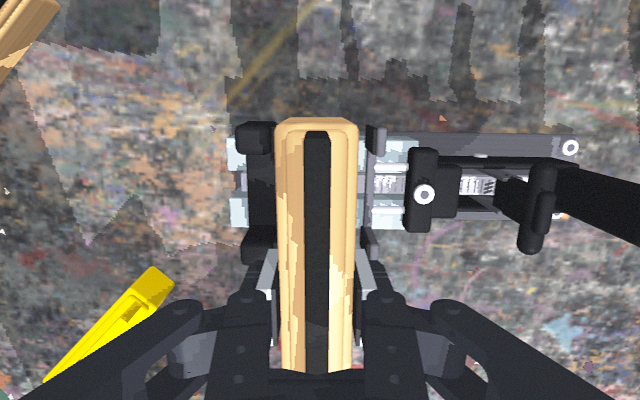

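The view shows the squeegee held upright over the bed. The moving jaw prongs are at about (255,138) and (260,245), the near jaw at about (377,138) and (368,243), and the trigger bar at about (540,208). I enlarge the jaws.

```bash
python3 - <<'E'
import cv2
a=cv2.imread("pics/w2.png")[105:270,220:440]; a=cv2.resize(a,None,fx=3.5,fy=3.5,interpolation=cv2.INTER_CUBIC); cv2.imwrite("pics/w2c.png",cv2.convertScaleAbs(a,alpha=1.8,beta=15))
E
```

```text
(no output)
```

View pics/w2c.png

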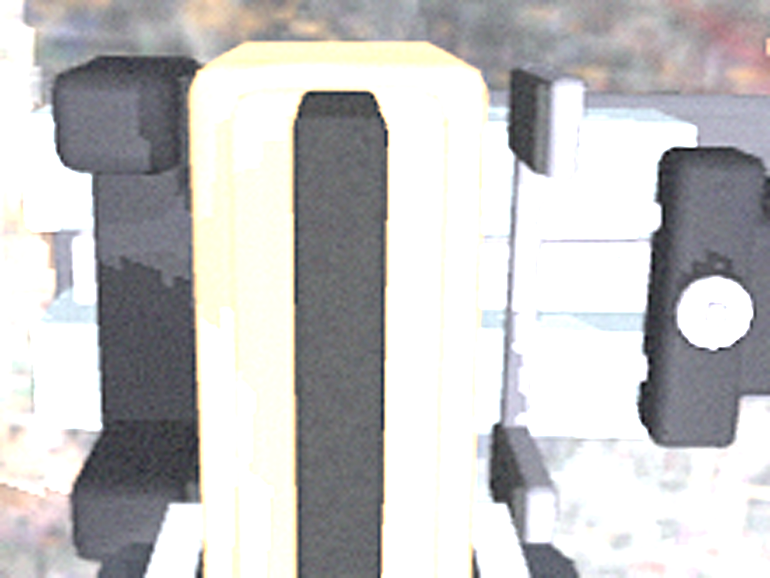

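```bash
python3 - <<'E'
from h import *
d=np.load("w2.npz");K,E=d["K"],d["E"]; print(K[0,0])
c=lambda u,v:(220+(u-1.25)/3.5,105+(v-1.25)/3.5)
for n,p,z in[("near up",(549,130),.085),("near up back",(583,130),.085),("near low",(527,490),.085),("near low back",(553,520),.085),("mov up L",(56,120),.085),("mov up face?",(142,120),.085),("mov low L",(74,520),.085),("sq far R",(485,90),.1866),("sq far L",(192,90),.1866),("pin",(715,312),.062)]:
    print(n,bp(K,E,c(*p),z).round(4))
for n,p,z in [("trig far",(541,167),.095),("trig near",(531,248),.095),("base corner far",(578,140),.008),("screw",(570,148),.01)]: print(n,bp(K,E,p,z).round(4))
E
```

```text
356.1044630745823
near up [ 0.5828 -0.0068  0.085 ]
near up back [ 0.5832 -0.0126  0.085 ]
near low [ 0.5172 -0.011   0.085 ]
near low back [ 0.5116 -0.0166  0.085 ]
mov up L [0.5779 0.0765 0.085 ]
mov up face? [0.5791 0.062  0.085 ]
mov low L [0.5046 0.072  0.085 ]
sq far R [0.5959 0.0171 0.1866]
sq far L [0.5939 0.0428 0.1866]
pin [ 0.548  -0.0477  0.062 ]
trig far [ 0.5769 -0.1014  0.095 ]
trig near [ 0.5268 -0.1081  0.095 ]
base corner far [ 0.5893 -0.1821  0.008 ]
screw [ 0.5826 -0.1761  0.01  ]
```

```bash
python3 -m jog '[0.0105,0.007,0.01,0,0,0.008,1, 0.0105,0.007,0.04,0,0,0.008,1, 0.0105,0.007,0.07,0,0,0.008,1, 0.0105,0.007,0.088,0,0,0.008,1, 0.0105,0.007,0.092,0,0,0.008,1]'
python3 -m jog '[0,0,0.001,0,0,0,1, 0,0,0.002,0,0,0,1, 0,0,0.002,0,0,0,1]'
python3 - <<'E'
from h import *; from plant import manip
plan(manip.read_state(),[.544,.0197,.2326],-86)
E
```

```text
clock: 6.25
tool_pos: [0.5438, 0.0199, 0.2362]
ee_rot: [-3.14, -0.109, 0.002]
contact_force: [0.4, -0.0, -1.5]
opening: 0.0271
finger_force: 59.4
clock: 6.62
tool_pos: [0.5444, 0.0199, 0.2355]
ee_rot: [3.14, 0.108, 0.002]
contact_force: [1.1, 0.0, -0.6]
opening: 0.0269
finger_force: 59.4
at [0.5444 0.0199 0.2355] yaw -86.1 shift [-0.0004  0.0001  0.0029] turn [ 0.    -0.001 -0.001] t 6.625
```

```bash
python3 -m jog '[0,0,0.001,0,0,0,1, 0,0,0.0015,0,0,0,1, 0,0,0.0015,0,0,0,1]'; python3 -m jog '[0,0,0.0005,0,0,0,1, 0,0,0.001,0,0,0,1, 0,0,0.001,0,0,0,1]'
```

```text
clock: 7.0
tool_pos: [0.544, 0.0199, 0.2331]
ee_rot: [-3.14, -0.108, 0.0]
contact_force: [0.8, -0.7, -1.0]
opening: 0.027
finger_force: 59.4
clock: 7.38
tool_pos: [0.5441, 0.0199, 0.2327]
ee_rot: [3.14, 0.108, -0.0]
contact_force: [-4.0, -0.1, 5.9]
opening: 0.0272
finger_force: 60.3
```

```bash
python3 -m jog '[0,0,-0.001,0,0,0,0.8, 0,0,-0.001,0,0,0,0.56, 0,0,-0.001,0,0,0,0.56, 0,0,-0.001,0,0,0,0.56]'; python3 -m jog '[0,0,-0.005,0,0,0,0.56, 0,0,-0.02,0,0,0,0.56, 0,0,-0.05,0,0,0,0.5, 0,0,-0.09,0,0,0,0.5, 0,0,-0.14,0,0,0,0.5]'
python3 - <<'E'
from h import *; from plant import manip; import cv2
wcam(manip,"w3"); a=cv2.imread("pics/w3.png"); s=manip.snapshot("side")["color"][165:285,240:400,::-1]
cv2.imwrite("pics/w3s.png",np.vstack([a[60:320,100:580],cv2.resize(s,(480,340),interpolation=cv2.INTER_CUBIC)]))
plan(manip.read_state(),[.545,-.0785,.30],4)
E
```

```text
clock: 7.88
tool_pos: [0.5441, 0.0199, 0.2331]
ee_rot: [3.14, 0.108, -0.0]
contact_force: [-0.3, 0.0, 0.0]
opening: 0.0376
finger_force: 0.0
clock: 8.5
tool_pos: [0.5436, 0.0199, 0.3749]
ee_rot: [-3.14, -0.108, 0.001]
contact_force: [0.2, -0.2, 0.6]
opening: 0.0425
finger_force: 0.0
at [0.5458 0.0198 0.3818] yaw -86.1 shift [-0.0086  0.0979  0.0819] turn [ 0.011 -0.008 -1.572] t 8.6
```

View pics/w3s.png

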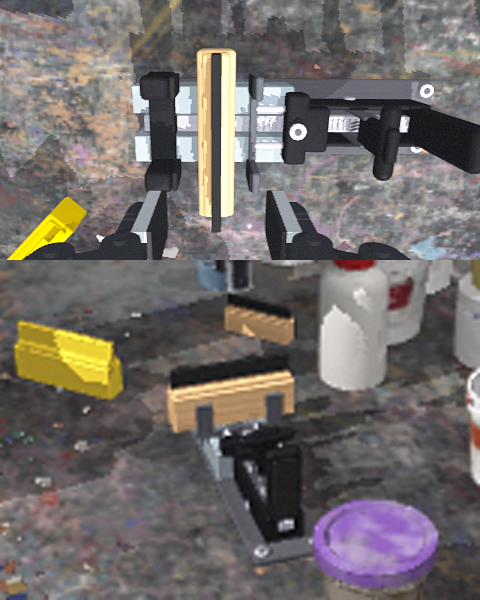

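The squeegee stands upright and released across the bed, centred between the prongs. The trigger bar in the full w3 image runs from (486,160) to (484,240). I compute its place.

```bash
python3 - <<'E'
from h import *; from plant import manip
d=np.load("w3.npz");K,E=d["K"],d["E"]
a=bp(K,E,(487,162),.097);b=bp(K,E,(484,238),.097); print(a,b)
for n,p,z in[("L edge",(476,215),.095),("R edge",(497,215),.095),("pin",(398,191),.062),("near face top",(353,140),.085),("mov L top",(238,150),.085),("mov L bot",(244,236),.085)]: print(n,bp(K,E,p,z).round(4))
u=np.array([-.068,.998,0]); m=np.array([.550,(a[1]+b[1])/2,0]); 
plan(manip.read_state(),m+u*.024+[0,0,.30],4)
E
```

```text
[ 0.58164208 -0.09809689  0.097     ] [ 0.52524298 -0.10745708  0.097     ]
L edge [ 0.542 -0.099  0.095]
R edge [ 0.5431 -0.1144  0.095 ]
pin [ 0.5483 -0.0478  0.062 ]
near face top [ 0.5891 -0.0045  0.085 ]
mov L top [0.5761 0.0781 0.085 ]
mov L bot [0.5095 0.0728 0.085 ]
at [0.5458 0.0198 0.3818] yaw -86.1 shift [-0.0053  0.0985  0.0819] turn [ 0.011 -0.008 -1.572] t 8.6
```

```bash
python3 -m jog '[0,0.02,0,0,0,-0.17,1, 0,0.045,0,0,0,-0.35,1, -0.001,0.07,0,0,0,-0.53,1, -0.002,0.09,0,0,0,-0.71,1, -0.002,0.101,0,0,0,-0.89,1]'
python3 -m jog '[0,0,0,0,0,-0.17,1, 0,0,0.01,0,0,-0.34,1, 0,0,0.03,0,0,-0.51,1, 0,0,0.05,0,0,-0.68,1, 0,0,0.05,0,0,-0.68,1]'
python3 -m jog '[0,0,0,0,0,0,1, 0,0,0,0,0,0,1]'
python3 - <<'E'
from h import *; from plant import manip
wcam(manip,"w4"); plan(manip.read_state(),[.5488,-.081,.245],4); print(manip.read_state()["contact_force"])
E
```

```text
clock: 9.22
tool_pos: [0.549, -0.0821, 0.3742]
ee_rot: [2.783, 1.456, 0.001]
contact_force: [-0.4, 1.0, -0.5]
opening: -0.0001
finger_force: 0.0
clock: 9.85
tool_pos: [0.5483, -0.0809, 0.3221]
ee_rot: [-2.144, -2.293, 0.002]
contact_force: [0.5, 0.0, 0.0]
opening: 0.0001
finger_force: 0.0
clock: 10.1
tool_pos: [0.5495, -0.0811, 0.3247]
ee_rot: [2.146, 2.292, 0.002]
contact_force: [-0.2, 0.7, 0.3]
opening: -0.0
finger_force: 0.0
at [ 0.5494 -0.0811  0.3245] yaw 3.8 shift [ 0.0002 -0.0007  0.0795] turn [ 0.002  0.001 -0.004] t 10.15
[ 0.34529346  0.11074128 -0.27598568]
```

View pics/w4.png

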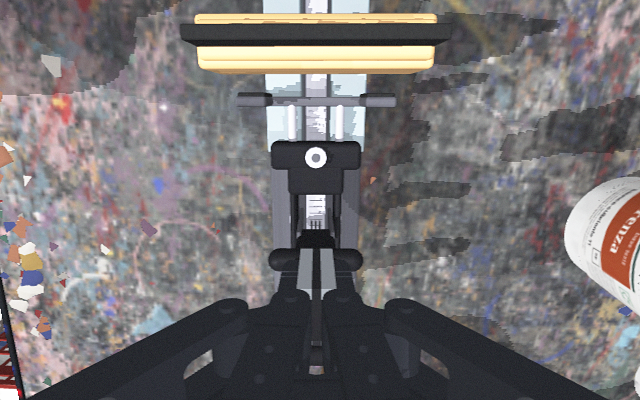

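The bar shows at rows 248–272 (ends at columns 268 and 365), with the shut fingers centred on it at column 316. The squeegee stands straight across in front of the near jaw. I check the bar's distance before lowering.

```bash
python3 - <<'E'
from h import *
d=np.load("w4.npz");K,E=d["K"],d["E"]
for p in((276,248),(276,271),(358,248),(358,271),(270,260),(363,260)): print(p,bp(K,E,p,.095).round(4))
print("block edge z.06",bp(K,E,(316,193),.06).round(4))
E
```

```text
(276, 248) [ 0.5277 -0.0985  0.095 ]
(276, 271) [ 0.5282 -0.1138  0.095 ]
(358, 248) [ 0.5771 -0.0953  0.095 ]
(358, 271) [ 0.5786 -0.1105  0.095 ]
(270, 260) [ 0.5243 -0.1067  0.095 ]
(363, 260) [ 0.5809 -0.103   0.095 ]
block edge z.06 [ 0.5502 -0.0718  0.06  ]
```

```bash
python3 -m jog '[0.0015,0,0.03,0,0,0,1, 0.002,0,0.055,0,0,0,1, 0.002,0,0.072,0,0,0,1, 0.002,0,0.0795,0,0,0,1, 0.002,0,0.0795,0,0,0,1]'
python3 -m jog '[-0.006,0,0,0,0,0,1, -0.012,0,0,0,0,0,1, -0.018,0,0,0,0,0,1, -0.024,0,0,0,0,0,1, -0.024,0,0,0,0,0,1]'
python3 -m jog '[-0.006,0,0,0,0,0,1, -0.012,0,0,0,0,0,1, -0.015,0,0,0,0,0,1, -0.017,0,0,0,0,0,1, -0.017,0,0,0,0,0,1]'
```

```text
clock: 10.78
tool_pos: [0.549, -0.0791, 0.2438]
ee_rot: [-2.145, -2.295, 0.0]
contact_force: [-0.2, 0.4, 0.4]
opening: -0.0001
finger_force: 0.0
clock: 11.4
tool_pos: [0.5508, -0.1033, 0.244]
ee_rot: [2.145, 2.295, 0.002]
contact_force: [1.5, 4.3, 1.6]
opening: 0.0003
finger_force: 2.2
clock: 12.02
tool_pos: [0.5512, -0.118, 0.2428]
ee_rot: [-2.141, -2.293, -0.003]
contact_force: [-0.1, 14.3, 0.8]
opening: -0.0002
finger_force: 6.7
```

```bash
python3 -m jog '[0.015,0,0,0,0,0,1, 0.03,0,0,0,0,0,1, 0.037,0,0,0,0,0,1, 0.037,0,0,0,0,0,1]'|sed -n '1,2p;4p'
python3 -m jog '[-0.008,0,0,0,0,0,1, -0.014,0,0,0,0,0,1, -0.019,0,0,0,0,0,1]'|sed -n '1,2p;4p'
python3 -m jog '[-0.004,0,0,0,0,0,1, -0.008,0,0,0,0,0,1]'|sed -n '1,2p;4p'
python3 -m jog '[-0.003,0,0,0,0,0,1, -0.006,0,0,0,0,0,1]'|sed -n '1,2p;4p'
python3 -m jog '[-0.001,0,0,0,0,0,1, -0.002,0,0,0,0,0,1]'|sed -n '1,2p;4p'
python3 -m jog '[-0.001,0,0,0,0,0,1, -0.001,0,0,0,0,0,1]'|sed -n '1,2p;4p'
```

```text
clock: 12.52
tool_pos: [0.549, -0.0826, 0.2436]
contact_force: [-0.4, -0.1, -0.0]
clock: 12.9
tool_pos: [0.5503, -0.1024, 0.2433]
contact_force: [1.0, 5.8, -2.8]
clock: 13.15
tool_pos: [0.5506, -0.1099, 0.2427]
contact_force: [0.5, 7.8, -2.8]
clock: 13.4
tool_pos: [0.5509, -0.1158, 0.2426]
contact_force: [0.1, 6.0, -1.4]
clock: 13.65
tool_pos: [0.551, -0.1175, 0.2426]
contact_force: [-0.2, 12.0, -0.9]
clock: 13.9
tool_pos: [0.551, -0.1178, 0.2426]
contact_force: [-0.4, 13.4, -0.3]
```

```bash
python3 -m jog '[0.015,0,0,0,0,0,1, 0.03,0,0,0,0,0,1, 0.037,0,0,0,0,0,1, 0.037,0,0,0,0,0,1]'|sed -n '1,2p;4p'
python3 -m jog '[-0.008,0,0,0,0,0,1, -0.014,0,0,0,0,0,1, -0.019,0,0,0,0,0,1]'|sed -n '1,2p;4p'
python3 -m jog '[-0.003,0,0,0,0,0,1, -0.006,0,0,0,0,0,1]'|sed -n '1,2p;4p'
python3 -m jog '[-0.002,0,0,0,0,0,1, -0.004,0,0,0,0,0,1]'|sed -n '1,2p;4p'
python3 -m jog '[-0.002,0,0,0,0,0,1, -0.004,0,0,0,0,0,1]'|sed -n '1,2p;4p'
python3 -m jog '[-0.001,0,0,0,0,0,1, -0.002,0,0,0,0,0,1]'|sed -n '1,2p;4p'
```

```text
clock: 14.4
tool_pos: [0.549, -0.0817, 0.2437]
contact_force: [0.8, -0.0, -0.7]
clock: 14.78
tool_pos: [0.5503, -0.1013, 0.2434]
contact_force: [-0.3, 6.9, -2.3]
clock: 15.02
tool_pos: [0.5506, -0.1068, 0.2429]
contact_force: [0.8, 8.8, -3.1]
clock: 15.28
tool_pos: [0.5507, -0.1106, 0.2427]
contact_force: [0.8, 7.6, -3.2]
clock: 15.52
tool_pos: [0.5508, -0.1146, 0.2426]
contact_force: [-0.2, 7.7, -2.8]
clock: 15.78
tool_pos: [0.551, -0.1167, 0.2427]
contact_force: [-0.7, 7.9, -1.1]
```

```bash
python3 -m jog '[0.015,0,0,0,0,0,1, 0.03,0,0,0,0,0,1, 0.036,0,0,0,0,0,1, 0.036,0,0,0,0,0,1]'|sed -n '1,2p;4p'
python3 -m jog '[-0.006,0,0,0,0,0,1, -0.011,0,0,0,0,0,1, -0.014,0,0,0,0,0,1]'|sed -n '1,2p;4p'
python3 -m jog '[-0.003,0,0,0,0,0,1, -0.006,0,0,0,0,0,1]'|sed -n '1,2p;4p'
python3 -m jog '[-0.002,0,0,0,0,0,1, -0.004,0,0,0,0,0,1]'|sed -n '1,2p;4p'
```

```text
clock: 16.27
tool_pos: [0.549, -0.0806, 0.2437]
contact_force: [0.1, -0.3, 1.0]
clock: 16.65
tool_pos: [0.55, -0.0954, 0.2438]
contact_force: [-0.7, 5.1, 3.7]
clock: 16.9
tool_pos: [0.5503, -0.1006, 0.2435]
contact_force: [0.3, 9.2, 0.5]
clock: 17.15
tool_pos: [0.5505, -0.1042, 0.2431]
contact_force: [0.9, 9.7, -0.7]
```

```bash
python3 -m jog '[-0.0015,0,0,0,0,0,1, -0.003,0,0,0,0,0,1, -0.003,0,0,0,0,0,1]'|sed -n '1,2p;4p'
python3 -m jog '[-0.0015,0,0,0,0,0,1, -0.003,0,0,0,0,0,1, -0.003,0,0,0,0,0,1]'|sed -n '1,2p;4p'
```

```text
clock: 17.52
tool_pos: [0.5507, -0.1069, 0.2427]
contact_force: [1.9, 11.7, -2.9]
clock: 17.9
tool_pos: [0.5508, -0.1094, 0.2424]
contact_force: [2.7, 13.7, -4.6]
```

```bash
python3 -m jog '[0,0,0,0,0,0,1, 0,0,0,0,0,0,1]'|sed -n '1,2p;4p'
python3 -m jog '[-0.0005,0,0,0,0,0,1, -0.001,0,0,0,0,0,1]'|sed -n '1,2p;4p'
```

```text
clock: 18.15
tool_pos: [0.5508, -0.1093, 0.2424]
contact_force: [2.1, 13.1, -3.7]
clock: 18.4
tool_pos: [0.5508, -0.1101, 0.2423]
contact_force: [3.4, 14.8, -4.4]
```

```bash
cat > rect.py <<'E'
from h import *; import cv2
def rect(name,z=.085):
    "top-down map of plane z: rows = clamp x from +30 down to -50 mm about (0.542,0.0), cols = clamp y; 4 px/mm"
    d=np.load(name+".npz");K,E=d["K"],d["E"]; im=cv2.imread("pics/"+name+".png")
    u=np.array([-.068,.998,0]);v=np.array([.998,.068,0]); o=np.array([.542,0,z])
    pts=[(a,b) for a in(.03,-.05) for b in(-.055,.055)]
    src=np.float32([proj(K,E,o+a*u+b*v) for a,b in pts]); dst=np.float32([((b+.055)*4000,(.03-a)*4000) for a,b in pts])
    return cv2.warpPerspective(im,cv2.getPerspectiveTransform(src,dst),(440,320))
E
python3 - <<'E'
from rect import *; from plant import manip
wcam(manip,"w5")
a,b=rect("w4"),rect("w5"); im=np.hstack([a,b]); cv2.imwrite("pics/r45.png",cv2.resize(cv2.convertScaleAbs(im,alpha=1.5,beta=10),(800,291)))
E
```

```text
(no output)
```

View pics/r45.png

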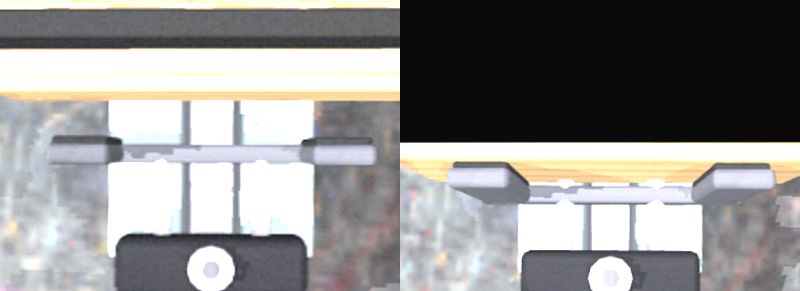

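Rectified at prong-top height (about 3.6 px/mm), the near prong's top edges moved from rows 145/163 to 169/188. That is a yield of about 6.7 mm, so about 11 N by the spring; the trigger force hints at up to 20 N. Either way, finishing this stroke (about 2 mm more of jaw, about 3 N) is safe.

```bash
python3 -m jog '[-0.0015,0,0,0,0,0,1, -0.003,0,0,0,0,0,1]'|sed -n '1,2p;4p'
python3 -m jog '[-0.0015,0,0,0,0,0,1, -0.003,0,0,0,0,0,1]'|sed -n '1,2p;4p'
cat > m.py <<'E'
from rect import *; from plant import manip; import sys
n=sys.argv[1]; wcam(manip,n); st=manip.read_state(); g=[cv2.cvtColor(rect(k),cv2.COLOR_BGR2GRAY).astype(int) for k in("w4","w5",n)]
for k,G in zip(("w4","w5",n),g):
    for c0 in(60,350): # back edge of the prong tops, 4 px/mm, outer half of each prong
        p=G[:,c0:c0+30].mean(1); print(k,c0,p[145:240:2].round().astype(int).tolist())
E
python3 m.py w6
```

```text
clock: 18.7
tool_pos: [0.5509, -0.1129, 0.2421]
contact_force: [1.8, 16.3, -4.4]
clock: 18.95
tool_pos: [0.5509, -0.1157, 0.2419]
contact_force: [1.1, 17.0, -4.4]
w4 60 [111, 112, 72, 53, 59, 57, 73, 98, 114, 122, 125, 125, 124, 123, 121, 115, 105, 83, 97, 101, 97, 96, 98, 98, 97, 98, 100, 102, 104, 105, 105, 104, 103, 103, 105, 106, 107, 111, 114, 116, 117, 120, 122, 122, 124, 128, 128, 131]
w4 350 [71, 69, 67, 53, 60, 64, 63, 80, 109, 126, 137, 143, 142, 141, 139, 135, 127, 117, 85, 70, 72, 71, 71, 70, 71, 73, 75, 76, 77, 78, 78, 79, 80, 80, 80, 80, 78, 77, 77, 77, 78, 78, 78, 78, 78, 79, 79, 80]
w5 60 [0, 0, 0, 0, 0, 0, 251, 251, 251, 251, 249, 247, 245, 239, 220, 182, 124, 61, 69, 64, 118, 133, 146, 151, 151, 152, 153, 151, 141, 131, 106, 80, 84, 92, 104, 112, 118, 124, 129, 129, 129, 128, 125, 126, 125, 125, 126, 124]
w5 350 [0, 0, 0, 0, 0, 0, 192, 252, 252, 252, 251, 250, 248, 247, 238, 215, 174, 92, 67, 70, 80, 124, 138, 150, 152, 152, 152, 152, 146, 136, 125, 97, 78, 78, 78, 78, 78, 77, 77, 78, 78, 85, 86, 87, 87, 87, 86, 87]
w6 60 [0, 0, 0, 0, 0, 0, 0, 0, 0, 0, 0, 0, 0, 0, 0, 0, 0, 244, 232, 204, 173, 81, 69, 62, 90, 128, 142, 151, 152, 153, 154, 154, 147, 137, 121, 92, 80, 87, 95, 105, 111, 119, 125, 131, 134, 134, 130, 130]
w6 350 [0, 0, 0, 0, 0, 0, 0, 0, 0, 0, 0, 0, 0, 0, 0, 0, 0, 248, 245, 229, 198, 164, 54, 72, 68, 106, 132, 147, 153, 153, 154, 153, 151, 143, 132, 114, 86, 78, 80, 79, 79, 78, 78, 77, 78, 79, 78, 89]
```

```bash
python3 -m jog '[0.008,0,0,0,0,0,1, 0.016,0,0,0,0,0,1, 0.024,0,0,0,0,0,1, 0.032,0,0,0,0,0,1, 0.0345,0,0,0,0,0,1]'|sed -n '1,2p;4p'
python3 -m jog '[0,0,0,0,0,0,1]'|sed -n '1,2p;4p'
python3 m.py w7 | tail -2
```

```text
clock: 19.62
tool_pos: [0.5491, -0.0834, 0.2435]
contact_force: [-0.2, -0.3, 0.3]
clock: 19.75
tool_pos: [0.5491, -0.0837, 0.2435]
contact_force: [-0.4, 0.1, 0.9]
w7 60 [210, 184, 223, 240, 237, 232, 226, 219, 209, 180, 120, 44, 52, 53, 56, 87, 100, 109, 114, 114, 114, 114, 112, 108, 99, 81, 85, 103, 103, 103, 102, 100, 98, 98, 99, 100, 100, 102, 104, 106, 106, 105, 106, 108, 112, 114, 117, 119]
w7 350 [229, 209, 179, 239, 247, 247, 244, 241, 237, 234, 195, 76, 51, 60, 58, 63, 96, 112, 125, 131, 130, 130, 129, 127, 120, 110, 86, 73, 72, 72, 72, 72, 72, 72, 72, 71, 70, 70, 70, 69, 69, 69, 69, 70, 72, 72, 75, 77]
```

The near jaw now yields about 4 mm (about 6 N), so it fell back one tooth. Another squeeze has to get past the next tooth at about 9 mm, aiming for about 11.5 mm at the peak.

```bash
python3 -m jog '[-0.006,0,0,0,0,0,1, -0.010,0,0,0,0,0,1, -0.013,0,0,0,0,0,1, -0.015,0,0,0,0,0,1]'|sed -n '1,2p;4p'
python3 -m jog '[-0.002,0,0,0,0,0,1, -0.004,0,0,0,0,0,1]'|sed -n '1,2p;4p'
python3 m.py w8 | tail -2
```

```text
clock: 20.3
tool_pos: [0.5501, -0.0979, 0.2436]
contact_force: [-1.0, 10.9, 2.1]
clock: 20.55
tool_pos: [0.5503, -0.1014, 0.2433]
contact_force: [-0.6, 12.5, 1.5]
w8 60 [244, 241, 238, 234, 229, 223, 203, 179, 183, 244, 242, 240, 236, 231, 226, 221, 190, 151, 62, 49, 55, 53, 84, 103, 113, 119, 120, 120, 120, 119, 113, 104, 85, 59, 68, 82, 91, 95, 95, 95, 96, 96, 96, 97, 96, 93, 92, 92]
w8 350 [239, 239, 235, 232, 228, 223, 212, 187, 154, 194, 244, 243, 241, 238, 233, 229, 222, 185, 135, 42, 51, 47, 55, 93, 106, 118, 122, 122, 121, 120, 118, 111, 103, 80, 62, 61, 59, 60, 66, 68, 68, 68, 68, 68, 67, 67, 67, 67]
```

```bash
python3 -m jog '[-0.002,0,0,0,0,0,1, -0.004,0,0,0,0,0,1, -0.006,0,0,0,0,0,1]'|sed -n '1,2p;4p'
python3 -m jog '[-0.001,0,0,0,0,0,1, -0.0025,0,0,0,0,0,1]'|sed -n '1,2p;4p'
python3 m.py w9 | tail -2
```

```text
clock: 20.98
tool_pos: [0.5506, -0.1067, 0.2427]
contact_force: [2.0, 15.1, -4.0]
clock: 21.22
tool_pos: [0.5507, -0.1088, 0.2424]
contact_force: [3.5, 17.6, -4.7]
w9 60 [0, 0, 0, 245, 244, 244, 242, 239, 235, 231, 224, 208, 186, 148, 240, 243, 242, 239, 235, 230, 226, 211, 176, 141, 50, 54, 54, 58, 98, 110, 119, 123, 122, 122, 124, 120, 112, 102, 77, 65, 73, 81, 89, 97, 101, 99, 98, 97]
w9 350 [0, 0, 0, 242, 241, 240, 239, 236, 233, 229, 224, 216, 192, 163, 158, 247, 244, 243, 240, 237, 233, 229, 208, 170, 115, 44, 54, 55, 73, 102, 114, 123, 124, 123, 122, 122, 117, 108, 95, 71, 61, 62, 62, 60, 60, 60, 70, 69]
```

```bash
python3 -m jog '[0.006,0,0,0,0,0,1, 0.012,0,0,0,0,0,1, 0.018,0,0,0,0,0,1, 0.024,0,0,0,0,0,1, 0.0275,0,0,0,0,0,1]'|sed -n '1,2p;4p'
python3 -m jog '[0,0,0,0,0,0,1]'|sed -n '1,2p;4p'
python3 m.py w10 | tail -2
```

```text
clock: 21.9
tool_pos: [0.5491, -0.0835, 0.2437]
contact_force: [-0.5, -0.2, -0.4]
clock: 22.02
tool_pos: [0.5492, -0.0836, 0.2439]
contact_force: [0.2, -0.2, -0.2]
w10 60 [244, 244, 244, 244, 242, 239, 235, 230, 223, 212, 184, 219, 240, 239, 234, 228, 221, 215, 179, 77, 48, 55, 46, 62, 89, 104, 112, 117, 117, 116, 116, 114, 109, 100, 80, 90, 102, 104, 106, 108, 107, 107, 107, 110, 114, 117, 118, 120]
w10 350 [248, 247, 247, 246, 246, 245, 243, 240, 237, 233, 222, 190, 235, 248, 247, 245, 242, 239, 233, 187, 68, 55, 60, 55, 71, 104, 115, 127, 133, 133, 133, 132, 129, 121, 110, 81, 71, 72, 70, 70, 71, 71, 71, 71, 73, 75, 76, 78]
```

The clamp now holds at about 8.5 mm yield, which is about 14 N by the spring and under 20 N by the trigger force. I lift clear and hand in.

```bash
python3 -m jog '[0.002,0,-0.02,0,0,0,1, 0.002,0,-0.06,0,0,0,1, 0.002,0,-0.11,0,0,0,1, 0.002,0,-0.15,0,0,0,1, 0.002,0,-0.15,0,0,0,1]'
python3 - <<'E'
from rect import *; from plant import manip
wcam(manip,"w11"); g=cv2.cvtColor(rect("w11"),cv2.COLOR_BGR2GRAY)
for c in(60,350): print(g[145:240:2,c:c+30].mean(1).round().astype(int).tolist())
d=np.load("w11.npz"); im=cv2.cvtColor(cv2.imread("pics/w11.png"),cv2.COLOR_BGR2GRAY)
# trigger bar at its ends (clamp y +-25mm): dark band along clamp x at z=.095
for s in(-.026,.026):
    print([int(im[int(v),int(u)]) if 0<=v<400 else -1 for u,v in (proj(d["K"],d["E"],[.5525+s,y+.068*s,.095]) for y in np.arange(-.085,-.13,-.0025))])
E
```

```text
clock: 22.7
tool_pos: [0.5501, -0.0819, 0.4003]
ee_rot: [2.139, 2.289, 0.007]
contact_force: [0.3, 0.7, 0.7]
opening: 0.0004
finger_force: 0.0
[251, 250, 250, 249, 249, 249, 247, 245, 242, 235, 230, 231, 243, 249, 247, 244, 242, 238, 198, 126, 45, 55, 56, 59, 99, 119, 131, 137, 138, 136, 136, 133, 130, 122, 102, 83, 95, 97, 96, 99, 102, 106, 108, 108, 107, 108, 109, 109]
[251, 250, 249, 248, 248, 248, 246, 244, 241, 237, 226, 209, 239, 251, 250, 248, 246, 243, 238, 164, 80, 61, 57, 61, 77, 100, 122, 135, 138, 138, 137, 136, 133, 125, 111, 95, 80, 76, 77, 76, 76, 78, 81, 83, 84, 83, 83, 83]
[125, 124, 126, 129, 125, 128, 35, 48, 61, 56, 43, 135, 128, 134, 141, 135, 134, 132]
[90, 89, 92, 101, 97, 95, 62, 37, 38, 41, 36, 108, 109, 102, 107, 106, 104, 105]
```

The bar's dark band is at about y = -0.100 to -0.111, back at rest. The jaw reading is unchanged.

```bash
python3 -c "
from plant import manip
print(manip.close_job())"
```

```text
the job is handed in; nothing more can be done
None
```

The squeegee stands blade up between the jaws, clamped at about 14 N (estimated from how far the near jaw yielded; the trigger force suggested up to about 20 N), the trigger has sprung back, the arm is clear, and the job was handed in at about 23 s.

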